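# Fit a fresh filter canister to the fume extractor

## Task

Take the fresh white-and-green filter canister from its sloping rack and stand it upright on the blue mat, letting go of it there so that you can take it again from straight above. Then fit it to the fume extractor: bring its two lugs over the slots of the collar, press it down against the spring and twist it a quarter turn clockwise (seen from above) until it is locked against the stop, and let go. Leave everything else where it is.

Things in the scene. Friction and masses are not known exactly. Their poses are not given: they have to be found in the camera images.
- canister: Fresh filter canister, white with green trim, 136 mm tall, 0.28 kg. Origin: centre of its flat underside; z up its axis. Body: radius 29 mm, z = 0 to 100 mm. Two lugs at its foot, at +x and -x, reach 37 mm from the axis, 12 mm wide, z = 0 to 6 mm. A half turn about z looks the same. Starts lying in the rack, axis rising 30 degrees towards the grip, its x axis in the vertical plane of its axis.
- grip (a point): The canister's green grip, a bar on its top centred on the axis: 50 mm long along x (in line with the lugs), 14 mm thick along y, z = 100 to 136 mm. This point lies on the axis, 124 mm above the underside; axes as the canister's. As the canister lies in the rack the bar's two flat faces are upright.
- rack: Fixed black and aluminium rack, base 150 mm (x) by 84 mm (y). Origin: centre of its underside. The canister leans in a V trough, the centre of its underside at x = -60 mm, z = 45 mm against a stop plate, its axis climbing 30 degrees towards the rack's +x. The trough ends 91 mm up the canister, so the grip stands free.
- extractor: Fixed white fume extractor, 180 mm (x) by 140 mm (y), flat top at 70 mm. Origin: centre of its underside. A black collar (outer radius 46 mm, 70 to 88 mm high) stands at its centre. In the bore a sprung plate of radius 20 mm, 2 mm below the mouth at rest, pushes up with 2 N at first, 0.5 N more per mm pressed (9 N with the canister's foot 16 mm below the mouth).
- socket (a point): Centre of the collar's mouth, 88 mm up; axes as the extractor's. Bore radius 31 mm. Slots at +x and -x (yellow stripes), 18 mm wide, reach 39 mm from the axis. Flange 6 mm thick, below it 12 mm of room. With its foot 13 to 17 mm below the mouth the canister turns 90 degrees clockwise from above to a stop (anticlockwise is blocked). Let go, the spring holds it with its foot 12 mm below the mouth.
- mat: Fixed blue repair mat, 360 mm (x) by 220 mm (y), 3 mm thick. Origin: centre of its underside.
- spent: Bystander: spent canister of the same shape, grey and black, standing upright on the mat, 136 mm tall, radius 29 mm (lugs 37 mm). Origin: centre of its underside.
- phone: Bystander: opened phone lying on the mat, 72 mm (x) by 150 mm (y), 11 mm thick. Origin: centre of its underside.
- tray: Bystander: orange parts tray on the mat, 80 mm (x) by 56 mm (y), 20 mm high. Origin: centre of its underside.
- spool: Bystander: metal solder spool standing on the mat, radius 25 mm, 40 mm high. Origin: centre of its underside.
- driver: Bystander: screwdriver, 170 mm long, lying on the bench.
- mug: Bystander: blue mug, radius 40 mm, 95 mm high. Origin: centre of its underside.
- meter: Bystander: yellow multimeter, 170 mm (x) by 85 mm (y), 43 mm high. Origin: centre of its underside.

How it is judged:
By the outcome, as a careful person would: the job done as asked, in the order asked, and still so for the second after the job is handed in, with the robot touching nothing.
It also fails if it takes over 64 s, if anything falls off the work surface, if the arm or the gripper's body presses on something with over 40 N, if the wrist force passes 120 N, or if a joint passes its speed limit or range.

## Robot

A 6-joint arm with a two-finger parallel gripper is mounted at the origin on the work surface. World frame = base frame: x ahead of the robot, y to its left, z up, the work surface at z = 0. Lengths are in m, angles in rad, forces in N, time in s.
With the tool pointing down it reaches from about 0.275 to 0.825 m from the base axis. Payload 4.9 kg.
Tool frame: the origin (TCP) lies at the centre of the arm's flange, where the gripper is bolted on; the fingertips stand 173 mm ahead of it and the grasp point (between the pads) lies 155 mm ahead of it; z points along the fingers, y is the line along which they close (so a half turn about z gives the same grasp; the last joint's range is limited). The gripper opens to 85 mm and grips with 20 to 120 N. Pads are 22 mm wide; open, the fingers measure 114 mm over their backs; the gripper's body (76 mm by 85 mm) begins 54 mm behind the grasp point. The pads swing forward as they close: fully open they stand 13 mm farther back than shut.
Start: joints at [-1.31, 0.326, -0.193, 1.052, 0, 1.437], TCP at [0.212, -0.508, 0.405] pointing down, gripper open.
Joint ranges: [-2.65, 2.65], [-0.97, 1.79], [-1.3, 1.35], [-1.93, 2.1], [-1.47, 1.37], [-3.14, 3.14]. Speed limits (rad/s): [2.57, 2.57, 3.14, 3.14, 3.14, 3.14].

## Interface

Orientations are given as a rotation vector (axis times angle).
In Python, from rig import bot, cams, order gives the robot as it stands.
- The arm moves only by the tool carry_out, never from a script. Its argument "moves" is one flat list of numbers, 7 for each row, row after row: the closure in counts, from 0 (fully open) to 255 (shut), then the shift along the tool's x, y, z in cm, then the turn, a rotation vector about the tool's x, y, z in rad. In form: [claw, x, y, z, rx, ry, rz, claw, x, y, z, rx, ry, rz, ...]. A call has 1 to 20 rows; each row shifts and turns the commanded pose from where the row before left it, along the tool's axes as they then stand; what a row does not reach is not made up. A row lasts 1/12 s, in which the tool goes at most 41.7 mm and 7.16 degrees, less where a joint would pass 70% of its speed; a pose out of reach is approached as far as the arm can. A call with a gripper value outside its range is refused whole. The fingers move at their own pace and stop on an object; "grip_force" is the grip in N (left out, the last holds). Time passes only in rows, so rows that do not move let the fingers close. It gives the time, the measured TCP pose, the force, the opening and the grip force at its end, in the units of the state.
- bot.read_state(): the state, without advancing time (a new reading comes with each control period).
- cams.snapshot(name): name is "scene" or "top"; returns (picture, depth): 480x640x3 uint8, red, green, blue; 480x640 float32, m along the optical axis (not along the pixel's ray), 0 where there is no reading.
- cams.camera_model(name): a dict with "fx", "fy", "cx", "cy" (pixels), "rvec" (rotation vector, rad) and "tvec" (3), from world to camera coordinates, as OpenCV has them. Camera axes: x right, y down, z forward; pixel columns grow to the right and rows downward; lengths in m; the calibration is good to about 2 mm. A picture is of the moment at which its call begins. camera_model takes no time and is no camera call.
- order.job_done(): hands the job in; it is judged then, once.
Trained networks look in the newest picture that a camera, given by its name, has taken for a name from the list of things; names that differ only in an ending like _2 or _b are one class to them, and where a whole thing is asked for, a point or a joint stands for the part that bears it (a point fixed in the world has none). Each returns a list of dicts, best first, with "score" (0 to 1); they miss things now and then, are a little off and sometimes report something else, mostly with a low value. They report only what shows in the picture. A call takes as long as a camera call.
- cams.look_for(thing, camera): "rect" ([left, top, width, height] in pixels, round what is visible of it).
- cams.silhouettes(thing, camera): "pixels" (480x640 bool, what is visible of it) and "rect" ([left, top, width, height] in pixels, round what is visible of it).
The state is a dict: "t": time; "qpos": joint angles; "joint_velocities": joint speeds; "joint_efforts": joint torques, N m; "position": TCP position; "tcp_rot": TCP orientation; "wrist_force": force on the tool from outside, world axes, zero at the start; "moment": the same for the moment, N m; "finger_gap": finger opening in m; "gripper_force": force on a finger pad.
Only numpy, scipy, OpenCV 4.12 (cv2) and the standard library are available. Lean on these libraries where they do the work, as an engineer would, in place of code of your own. Each camera call takes 0.05 s, during which the arm holds its last target. There are 200 camera calls.

## Working session

There is one attempt and no reset: what is moved stays moved. The work goes in short steps, Python scripts to look and compute and a tool call to move; the robot and the scene stay as the last step left them, time stands still between calls to the robot, and variables do not carry over. Pictures are saved under pics/ and viewed, at most 10 in all, crops included, and the job is handed in when it is done.

Besides the shell and the picture viewer there is one more tool, called after "Emit:" as a command line: name --argument value ..., lists and objects as JSON in quotes. carry_out: Moves the arm, as the interface text tells. Its arguments: {"type":"object","properties":{"moves":{"type":"array"},"grip_force":{"type":"number"}},"required":["moves"]}

```bash
ls; mkdir -p pics; cat > h.py <<'E'
import numpy as np, cv2
from rig import bot, cams, order
from scipy.spatial.transform import Rotation as R
def cloud(name, depth):
    m=cams.camera_model(name); v,u=np.mgrid[0:480,0:640]
    p=np.stack([(u-m['cx'])/m['fx']*depth,(v-m['cy'])/m['fy']*depth,depth],-1)
    Rm=R.from_rotvec(np.ravel(m['rvec'])).as_matrix()
    return (p-np.ravel(m['tvec']))@Rm   # world
E
python3 - <<'E'
from h import *
print(bot.read_state())
for n in ('scene','top'):
    im,d=cams.snapshot(n); cv2.imwrite(f'pics/{n}0.png',im[...,::-1]); np.savez(f'{n}0.npz',im=im,d=d)
    m=cams.camera_model(n); print(n,m)
    W=cloud(n,d)
    for t in ['canister','grip','rack','extractor','socket','spent','phone','tray','spool','mug','meter','mat']:
        for s in cams.silhouettes(t,n)[:2]:
            k=s['pixels']&(d>0); P=W[k]
            print(t,round(s['score'],2),s['rect'],k.sum(), np.round(np.median(P,0),3) if k.sum() else '', np.round(np.percentile(P,[2,98],axis=0),3).tolist() if k.sum() else '')
E
```

```text
pics
{'t': 0.0, 'qpos': array([-1.31018509e+00,  3.26949227e-01, -1.93583568e-01,  1.05197722e+00,
       -1.60138339e-05,  1.43662998e+00]), 'joint_velocities': array([-0.00019884,  0.00086853, -0.00063433, -0.00218629,  0.00055909,
        0.00096408]), 'joint_efforts': array([-2.77967854e-03, -4.43396974e+01,  2.62440848e+01,  1.55037025e-02,
       -1.85333729e-04, -1.11585727e-06]), 'position': array([ 0.21148499, -0.50741331,  0.40389877]), 'tcp_rot': array([-3.07891315e+00, -6.15760974e-01,  1.95070194e-04]), 'wrist_force': array([ 0.57334999, -0.09028525, -1.10612671]), 'moment': array([ 0.02138819,  0.02468359, -0.00041978]), 'gripper_force': 0.0, 'finger_gap': 0.08539830632856897}
scene {'fx': 625.1219303390146, 'fy': 625.1219303390146, 'cx': 322.382701255156, 'cy': 243.5620551532767, 'rvec': array([ 2.10331088,  1.37462181, -0.48600799]), 'tvec': array([-0.23125656, -0.32219342,  1.44629302])}
canister 0.96 [407.6, 152.4, 70.0, 35.3] 1854 [0.477 0.289 0.09 ] [[0.398, 0.261, 0.028], [0.528, 0.329, 0.128]]
canister 0.58 [266.3, 303.9, 95.6, 62.5] 3278 [ 0.65  -0.054  0.011] 
[... 3369 characters left out ...]
0.004], [0.68, 0.023, 0.017]]
tray 0.56 [268.2, 256.1, 33.4, 41.4] 1092 [0.493 0.07  0.006] [[0.455, 0.041, 0.002], [0.531, 0.097, 0.025]]
spool 0.81 [344.8, 256.2, 26.6, 21.2] 498 [ 0.508 -0.077  0.043] [[0.486, -0.099, 0.038], [0.529, -0.056, 0.047]]
mug 0.8 [194.6, 111.9, 49.1, 63.9] 1864 [0.755 0.195 0.038] [[0.707, 0.151, 0.001], [0.809, 0.226, 0.096]]
mug 0.69 [277.6, 149.7, 84.3, 10.4] 574 [ 0.735 -0.041  0.022] [[0.725, -0.088, 0.011], [0.747, 0.069, 0.029]]
meter 0.61 [379.3, 131.1, 89.0, 45.3] 3575 [ 0.732 -0.212  0.038] [[0.693, -0.294, 0.02], [0.774, -0.132, 0.044]]
mat 0.84 [263.0, 179.2, 115.0, 180.0] 14004 [ 0.489 -0.003  0.003] [[0.337, -0.109, -0.002], [0.686, 0.102, 0.007]]
```

View pics/scene0.png

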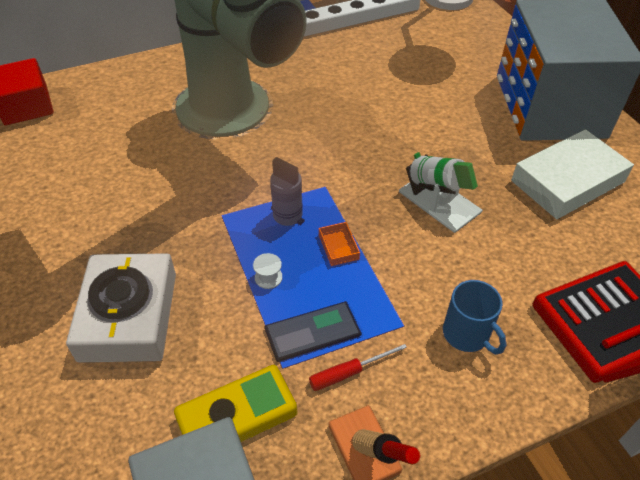

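View pics/top0.png

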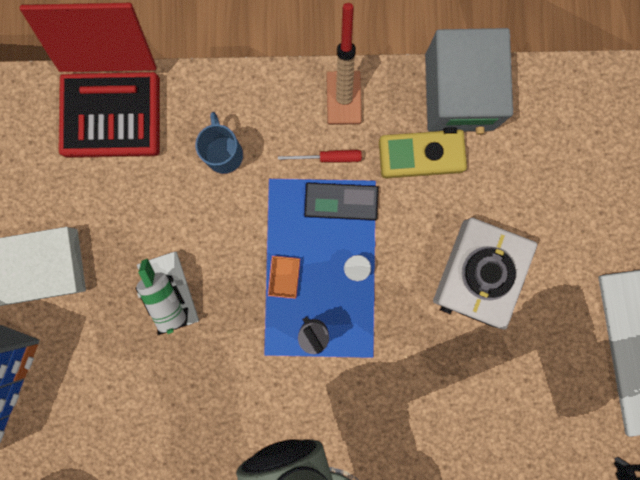

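Scene: the canister lies in the rack (scene px ~440,172; top ~160,300), its green grip pointing away from the robot (+x,+y). The extractor has yellow stripes along its long axis (top ~490,272). The mat is free around top px (275,205). Next I'll fit the models to the depth points.

```bash
cat >> h.py <<'E'
from scipy.optimize import least_squares
def box(p,c,h):
    q=np.abs(p-c)-h; return np.linalg.norm(np.maximum(q,0),axis=-1)+np.minimum(q.max(-1),0)
def cyl(p,r0,r1,z0,z1):
    r=np.hypot(p[:,0],p[:,1]); q=np.stack([np.abs(r-(r0+r1)/2)-(r1-r0)/2,np.abs(p[:,2]-(z0+z1)/2)-(z1-z0)/2],-1)
    return np.linalg.norm(np.maximum(q,0),axis=-1)+np.minimum(q.max(-1),0)
def can(p): return np.minimum.reduce([cyl(p,-.029,.029,0,.1),box(p,[0,0,.118],[.025,.007,.018]),box(p,[0,0,.003],[.037,.006,.003])])
def ext(p): return np.minimum(box(p,[0,0,.035],[.09,.07,.035]),cyl(p,.031,.046,.07,.088))
def pts(t,n,i=0):
    im,d=cams.snapshot(n); S=cams.silhouettes(t,n)
    k=S[i]['pixels']&(d>0); k=cv2.erode(k.astype(np.uint8),np.ones((3,3)))>0
    return cloud(n,d)[k],S[i]['score']
def fit(P,sdf,pose,x0,zfree=True):
    """pose(x)-> (R,t) ; residual sdf"""
    f=lambda x: sdf((P-pose(x)[1])@pose(x)[0])
    r=least_squares(f,x0,loss='soft_l1',f_scale=.002,x_scale=[.01,.01,.01,.1]); return r.x,np.median(np.abs(f(r.x)))
Rz=lambda a: R.from_euler('z',a).as_matrix()
def rack_can(x): # foot centre xyz, yaw of rise; canister x axis up-side
    A=Rz(x[3])@R.from_euler('y',np.pi/3).as_matrix(); return A,np.array(x[:3])
def upright(x): return Rz(x[3]),np.array(x[:3])
E
python3 - <<'E'
from h import *
C,E,S=[],[],[]
for n in('scene','top'):
    im,d=cams.snapshot(n);W=cloud(n,d)
    if n=='top': print('bench z',np.median(W[380:400,100:230,2]),'mat z',np.median(W[230:250,300:335,2]))
    P,s=pts('canister',n);C.append(P)
    x,e=fit(P,can,rack_can,[.41,.27,.045,.5]);print('can',n,s,x.round(4),e, 'grip',(rack_can(x)[0][:,2]*.124+x[:3]).round(4))
    P,s=pts('extractor',n);E.append(P)
    for a in(1.2,-.4,1.9,):
        x,e=fit(P,ext,upright,[.495,-.32,0,a]);print('ext',n,s,x.round(4),round(e,4))
x,e=fit(np.vstack(C),can,rack_can,[.41,.27,.045,.5]);print('can',x.round(4),e,'grip',(rack_can(x)[0][:,2]*.124+x[:3]).round(4))
P,s=pts('spent','scene');x,e=fit(P,can,upright,[.39,.01,.003,.5]);print('spent',x.round(4),e)
E
```

```text
can scene 0.78 [0.4094 0.2855 0.043  0.309 ] 0.0009972413623473425 grip [0.5117 0.3181 0.105 ]
ext scene 0.84 [ 5.0340e-01 -3.5130e-01 -1.1000e-03  1.1833e+00] 0.0021
ext scene 0.84 [ 0.4952 -0.3275 -0.0013 -0.3912] 0.0009
ext scene 0.84 [ 4.9520e-01 -3.2750e-01 -1.3000e-03  2.7504e+00] 0.0009
bench z -0.0004268664178842332 mat z 0.0029645422412753406
can top 0.6 [0.4083 0.287  0.0445 0.311 ] 0.0008501092495472769 grip [0.5106 0.3199 0.1065]
ext top 0.63 [ 4.8900e-01 -3.3540e-01  6.0000e-04  1.3119e+00] 0.0022
ext top 0.63 [ 4.932e-01 -3.258e-01  4.000e-04 -3.883e-01] 0.0013
ext top 0.63 [ 4.9320e-01 -3.2580e-01  4.0000e-04  2.7533e+00] 0.0013
can [0.4086 0.2865 0.0441 0.3043] 0.0010532747713614971 grip [0.511  0.3187 0.1061]
spent [0.3806 0.0092 0.0011 0.5319] 0.0008755842046696272
```

```bash
cat >> h.py <<'E'
from scipy.linalg import logm, expm
def T(Rm,t): M=np.eye(4);M[:3,:3]=Rm;M[:3,3]=t;return M
def now():
    s=bot.read_state(); return T(R.from_rotvec(s['tcp_rot']).as_matrix(),s['position'])
def down(yaw,grasp,tilt=0,h=0,back=0):
    """tool pose: tool x at heading yaw, pointing down, grasp point given; tilt>0 points tool along +h heading"""
    A=R.from_euler('z',yaw).as_matrix()@np.diag([1,-1,-1.])
    B=R.from_rotvec(tilt*np.array([np.sin(h),-np.cos(h),0])).as_matrix()
    A=B@A; return T(A,np.array(grasp)-(0.155+back)*A[:3,2])
def plan(M0,M1,n=None,vmax=3.0,wmax=.11):
    """n equal rows of constant tool-frame screw; prints the row, returns the reached pose"""
    D=np.linalg.inv(M0)@M1
    L=logm(D).real; w=R.from_matrix(D[:3,:3]).as_rotvec()
    if n is None: n=int(np.ceil(max(np.linalg.norm(L[:3,3])*100/vmax,np.linalg.norm(w)/wmax,1)))
    d=expm(L/n); t=np.round(d[:3,3]*100,2); r=np.round(R.from_matrix(d[:3,:3]).as_rotvec(),3)
    M=M0@np.linalg.matrix_power(T(R.from_rotvec(r).as_matrix(),t/100),n)
    print(n,'x',t.tolist()+r.tolist(),'-> pos',M[:3,3].round(4),'z',M[:3,2].round(3),'x',M[:3,0].round(3)); return M
G=np.array([.511,.319,.107]); H=.309
E
python3 - <<'E'
from h import *
M0=now()
for o in(0,np.pi):
    th=-.35
    a=down(H+o,G+[0,0,.15]); 
    c=down(H+o,G,th,H,.12); g=down(H+o,G,th,H,.004)
    M=plan(M0,a);M=plan(M,c);plan(M,g)
E
```

```text
30 x [1.89, -2.24, -0.02, 0.0, 0.0, 0.003] -> pos [0.5126 0.3181 0.4106] z [-0. -0. -1.] x [ 0.954  0.3   -0.   ]
4 x [2.47, -0.04, 0.82, -0.0, -0.087, -0.001] -> pos [0.601  0.3477 0.3655] z [-0.325 -0.103 -0.94 ] x [ 0.896  0.286 -0.341]
4 x [-0.01, 0.0, 2.91, -0.0, -0.0, -0.0] -> pos [0.5628 0.3356 0.2562] z [-0.325 -0.103 -0.94 ] x [ 0.896  0.286 -0.341]
45 x [2.35, 1.84, -0.02, -0.0, 0.0, -0.068] -> pos [0.5077 0.3181 0.4136] z [-0. -0. -1.] x [-0.951 -0.308  0.   ]
4 x [-2.59, -0.01, 0.88, -0.0, 0.087, 0.001] -> pos [0.6008 0.3476 0.3655] z [-0.325 -0.104 -0.94 ] x [-0.896 -0.286  0.341]
4 x [0.0, 0.0, 2.9, -0.0, 0.0, -0.0] -> pos [0.5631 0.3355 0.2564] z [-0.325 -0.104 -0.94 ] x [-0.896 -0.286  0.341]
```

Emit:
carry_out --moves '[0,0,0,0,0,0,-0.122,0,0,0,0,0,0,-0.122,0,0,0,0,0,0,-0.122,0,0,0,0,0,0,-0.122,0,0,0,0,0,0,-0.122,0,0,0,0,0,0,-0.122,0,0,0,0,0,0,-0.122,0,0,0,0,0,0,-0.122,0,0,0,0,0,0,-0.122,0,0,0,0,0,0,-0.122,0,0,0,0,0,0,-0.122,0,0,0,0,0,0,-0.122,0,0,0,0,0,0,-0.122,0,0,0,0,0,0,-0.122,0,0,0,0,0,0,-0.122,0,0,0,0,0,0,-0.122,0,0,0,0,0,0,-0.122,0,0,0,0,0,0,-0.122,0,0,0,0,0,0,-0.122,0,0,0,0,0,0,-0.122]' --grip_force 60

```text
t: 3.57
position: [0.2116, -0.5077, 0.4047]
tcp_rot: [0.471, 3.106, -0.0]
wrist_force: [0.4, -0.8, 0.5]
finger_gap: 0.0855
gripper_force: 0.0
```

Emit:
carry_out --moves '[0,0,0,0,0,0,-0.122,0,0,0,0,0,0,-0.122,0,0,0,0,0,0,-0.122,0,0,0,0,0,0,-0.122,0,0,0,0,0,0,-0.122]'

```text
t: 3.98
position: [0.2116, -0.5077, 0.4047]
tcp_rot: [0.484, -3.104, -0.0]
wrist_force: [0.8, 0.4, -0.1]
finger_gap: 0.0853
gripper_force: 0.0
```

```bash
python3 - <<'E'
from h import *
print(bot.read_state()['qpos'])
M0=now()
o=np.pi
th=-.35
a=down(H+o,G+[0,0,.15]); 
c=down(H+o,G,th,H,.12); g=down(H+o,G,th,H,.004)
M=plan(M0,a);M=plan(M,c,5);plan(M,g)
E
```

```text
[-1.31018696e+00  3.26211653e-01 -1.92651812e-01  1.05197958e+00
 -7.21822471e-06 -1.61940796e+00]
30 x [-1.79, 2.32, -0.02, 0.0, -0.0, 0.0] -> pos [0.5113 0.3187 0.4107] z [-0.  0. -1.] x [-0.953 -0.304  0.   ]
5 x [-2.0, 0.01, 0.64, 0.0, 0.07, 0.0] -> pos [0.6008 0.3478 0.3653] z [-0.327 -0.104 -0.939] x [-0.895 -0.286  0.343]
4 x [0.0, -0.0, 2.9, -0.0, -0.0, 0.0] -> pos [0.5629 0.3357 0.2563] z [-0.327 -0.104 -0.939] x [-0.895 -0.286  0.343]
```

Emit:
carry_out --moves '[0,-1.79,2.32,-0.02,0,0,0,0,-1.79,2.32,-0.02,0,0,0,0,-1.79,2.32,-0.02,0,0,0,0,-1.79,2.32,-0.02,0,0,0,0,-1.79,2.32,-0.02,0,0,0,0,-1.79,2.32,-0.02,0,0,0,0,-1.79,2.32,-0.02,0,0,0,0,-1.79,2.32,-0.02,0,0,0,0,-1.79,2.32,-0.02,0,0,0,0,-1.79,2.32,-0.02,0,0,0,0,-1.79,2.32,-0.02,0,0,0,0,-1.79,2.32,-0.02,0,0,0,0,-1.79,2.32,-0.02,0,0,0,0,-1.79,2.32,-0.02,0,0,0,0,-1.79,2.32,-0.02,0,0,0,0,-1.79,2.32,-0.02,0,0,0,0,-1.79,2.32,-0.02,0,0,0,0,-1.79,2.32,-0.02,0,0,0,0,-1.79,2.32,-0.02,0,0,0,0,-1.79,2.32,-0.02,0,0,0]'

```text
t: 5.65
position: [0.4149, 0.0436, 0.4089]
tcp_rot: [-0.475, 3.105, -0.0]
wrist_force: [0.2, -0.3, -0.2]
finger_gap: 0.0852
gripper_force: 0.0
```

Emit:
carry_out --moves '[0,-1.79,2.32,-0.02,0,0,0,0,-1.79,2.32,-0.02,0,0,0,0,-1.79,2.32,-0.02,0,0,0,0,-1.79,2.32,-0.02,0,0,0,0,-1.79,2.32,-0.02,0,0,0,0,-1.79,2.32,-0.02,0,0,0,0,-1.79,2.32,-0.02,0,0,0,0,-1.79,2.32,-0.02,0,0,0,0,-1.79,2.32,-0.02,0,0,0,0,-1.79,2.32,-0.02,0,0,0,0,-2,0,0.64,0,0.07,0,0,-2,0,0.64,0,0.07,0,0,-2,0,0.64,0,0.07,0,0,-2,0,0.64,0,0.07,0,0,-2,0,0.64,0,0.07,0,0,0,0,0,0,0,0,0,0,0,0,0,0,0]'

```text
t: 7.07
position: [0.6068, 0.345, 0.3608]
tcp_rot: [0.421, -2.758, 0.076]
wrist_force: [0.4, 1.0, 0.3]
finger_gap: 0.0851
gripper_force: 0.0
```

```bash
python3 - <<'E'
from h import *
print(bot.read_state()['qpos'])
M0=now()
o=np.pi
th=-.35
g=down(H+o,G,th,H,.004)
plan(M0,g)
E
```

```text
[0.40475823 0.82990929 0.51704931 1.61127661 0.03489024 0.09589666]
4 x [0.14, 0.11, 2.84, 0.0, -0.001, -0.002] -> pos [0.563  0.3358 0.2562] z [-0.328 -0.103 -0.939] x [-0.894 -0.287  0.344]
```

Emit:
carry_out --moves '[0,0.5,0.4,1.5,0,-0.004,-0.008,0,0,0,2.8,0,0,0,0,0,0,2.5,0,0,0,0,0,0,2.3,0,0,0,0,0,0,1.2,0,0,0,0,0,0,0,0,0,0,0,0,0,0,0,0,0]'

```text
t: 7.65
position: [0.5662, 0.3369, 0.2727]
tcp_rot: [0.435, -2.768, 0.071]
wrist_force: [-0.1, 0.1, 1.1]
finger_gap: 0.0854
gripper_force: 0.0
```

```bash
python3 - <<'E'
from h import *
print(bot.read_state()['wrist_force'])
M0=now()
plan(M0,down(H+np.pi,G,-.35,H,.004),1)
out=[]
im,d=cams.snapshot('scene');out.append(cv2.resize(im[110:240,370:510],None,fx=3,fy=3))
im,d=cams.snapshot('top');out.append(cv2.resize(im[220:350,90:230],None,fx=3,fy=3))
cv2.imwrite('pics/g1.png',cv2.resize(np.hstack(out),(800,372))[...,::-1])
E
```

```text
[-0.12988069  0.14445009  1.1207494 ]
1 x [-0.21, -0.03, 1.66, 0.002, 0.007, 0.003] -> pos [0.5629 0.3356 0.2564] z [-0.327 -0.104 -0.939] x [-0.895 -0.286  0.343]
```

View pics/g1.png

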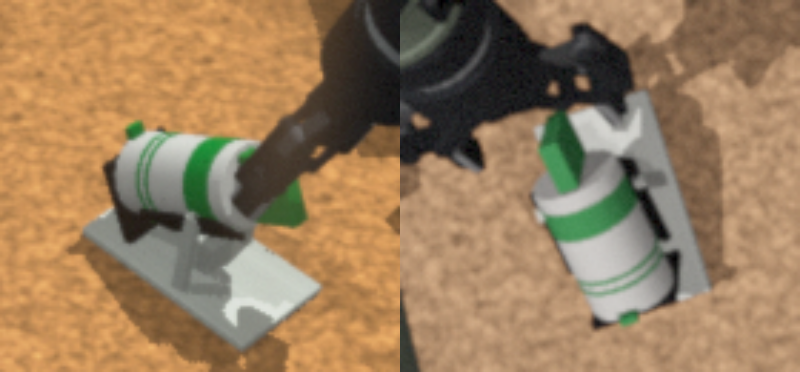

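The crops show the open fingers either side of the green bar (left crop ~270,180; right crop ~565,150). I'll advance and close.

Emit:
carry_out --moves '[0,-0.2,0,0.8,0.002,0.007,0.003,0,0,0,0.8,0,0,0,0,0,0,0,0,0,0,120,0,0,0,0,0,0,180,0,0,0,0,0,0,255,0,0,0,0,0,0,255,0,0,0,0,0,0,255,0,0,0,0,0,0,255,0,0,0,0,0,0,255,0,0,0,0,0,0,255,0,0,0,0,0,0]' --grip_force 60

```text
t: 8.67
position: [0.5636, 0.3359, 0.2546]
tcp_rot: [0.429, -2.759, 0.077]
wrist_force: [-0.2, 1.1, 0.7]
finger_gap: 0.0132
gripper_force: 60.1
```

```bash
python3 - <<'E'
from h import *
s=bot.read_state();print(s['wrist_force'],s['moment'],s['finger_gap'],s['gripper_force'],s['qpos'])
plan(now(),down(H+np.pi,G,-.35,H,.004),1)
E
```

```text
[-0.18528894  1.14421721  0.70579893] [ 0.12197583 -0.21918465  0.0304141 ] 0.013216717727082695 60.13327360153198 [0.41757836 0.80547196 0.19421701 1.31034937 0.03750074 0.10235405]
1 x [0.13, -0.01, -0.14, 0.0, -0.003, -0.0] -> pos [0.5629 0.3356 0.2563] z [-0.326 -0.104 -0.939] x [-0.895 -0.285  0.343]
```

```bash
cat >> h.py <<'E'
CAN0=T(*rack_can([*(G-.124*np.array([np.cos(np.pi/6)*np.cos(H),np.cos(np.pi/6)*np.sin(H),.5])),H]))
E
python3 - <<'E'
from h import *
M0=now(); rel=np.linalg.inv(M0)@CAN0; np.save('rel.npy',rel); print(CAN0.round(3))
up=T(M0[:3,:3],M0[:3,3]+[0,0,.14]); M=plan(M0,up)
place=lambda z:T(Rz(0),[.60,.068,z])@np.linalg.inv(rel)
n=14;A=M
M2=plan(A,place(.10),n)
d=expm(logm(np.linalg.inv(A)@place(.10)).real/n)
for k in range(0,n+1,2): print((A@np.linalg.matrix_power(d,k)@rel)[:3,3].round(3),(A@np.linalg.matrix_power(d,k))[:3,3].round(3))
plan(M2,place(.005),5)
E
```

```text
[[ 0.476 -0.304  0.825  0.409]
 [ 0.152  0.953  0.263  0.286]
 [-0.866  0.     0.5    0.045]
 [ 0.     0.     0.     1.   ]]
5 x [0.97, -0.0, -2.63, 0.0, -0.0, 0.0] -> pos [0.5635 0.3359 0.3947] z [-0.329 -0.105 -0.938] x [-0.894 -0.285  0.345]
14 x [0.85, -1.8, 0.31, 0.004, -0.074, 0.023] -> pos [0.4995 0.0678 0.3457] z [ 0.638 -0.003 -0.77 ] x [-0.77   0.002 -0.638]
[0.409 0.286 0.185] [0.564 0.336 0.395]
[0.433 0.257 0.163] [0.557 0.296 0.394]
[0.459 0.228 0.144] [0.549 0.257 0.392]
[0.487 0.198 0.128] [0.54  0.218 0.387]
[0.515 0.167 0.116] [0.53 0.18 0.38]
[0.544 0.135 0.107] [0.52  0.142 0.371]
[0.572 0.102 0.102] [0.51  0.105 0.36 ]
[0.6   0.068 0.1  ] [0.5   0.068 0.346]
5 x [1.21, 0.01, 1.47, -0.001, -0.0, -0.0] -> pos [0.4999 0.0683 0.2505] z [ 0.638  0.002 -0.77 ] x [-0.77   0.002 -0.638]
```

Emit:
carry_out --moves '[255,0.4,0,-1.1,0,0,0,255,0.97,0,-2.63,0,0,0,255,0.97,0,-2.63,0,0,0,255,0.97,0,-2.63,0,0,0,255,0.97,0,-2.63,0,0,0,255,0.57,0,-1.53,0,0,0,255,0.85,-1.8,0.31,0.004,-0.074,0.023,255,0.85,-1.8,0.31,0.004,-0.074,0.023,255,0.85,-1.8,0.31,0.004,-0.074,0.023,255,0.85,-1.8,0.31,0.004,-0.074,0.023,255,0.85,-1.8,0.31,0.004,-0.074,0.023,255,0.85,-1.8,0.31,0.004,-0.074,0.023,255,0.85,-1.8,0.31,0.004,-0.074,0.023,255,0.85,-1.8,0.31,0.004,-0.074,0.023,255,0.85,-1.8,0.31,0.004,-0.074,0.023,255,0.85,-1.8,0.31,0.004,-0.074,0.023,255,0.85,-1.8,0.31,0.004,-0.074,0.023,255,0.85,-1.8,0.31,0.004,-0.074,0.023,255,0.85,-1.8,0.31,0.004,-0.074,0.023,255,0.85,-1.8,0.31,0.004,-0.074,0.023]'

```text
t: 10.33
position: [0.4981, 0.0669, 0.3457]
tcp_rot: [0.005, 2.447, -0.003]
wrist_force: [0.0, -1.1, -4.5]
finger_gap: 0.013
gripper_force: 59.8
```

Emit:
carry_out --moves '[255,0,0,0,0,0,0,255,0,0,0,0,0,0]'

```text
t: 10.5
position: [0.4976, 0.0671, 0.3443]
tcp_rot: [0.006, 2.455, -0.003]
wrist_force: [0.6, -0.7, -3.1]
finger_gap: 0.0132
gripper_force: 60.0
```

```bash
python3 - <<'E'
from h import *
s=bot.read_state();print(s['wrist_force'],s['finger_gap'],s['qpos'])
rel=np.load('rel.npy'); M0=now(); K=M0@rel; print('can est',K.round(3))
out=[];C=[]
for n in('scene','top'):
    im,d=cams.snapshot(n);W=cloud(n,d)
    q=np.linalg.norm(W-(K[:3,3]+[0,0,.05]),axis=-1)<.075
    # canister colours: white or green, not gripper black
    k=q&(d>0)&(im.max(-1)>70)&(W[...,2]>K[2,3]-.01)&(W[...,2]<K[2,3]+.1)
    C.append(W[k]);out.append(cv2.resize(im[120:320,230:430],(400,400)))
cv2.imwrite('pics/p1.png',np.hstack(out)[...,::-1])
P=np.vstack(C)
def pose(x): return R.from_rotvec([x[3],x[4],0]).as_matrix()@Rz(np.arctan2(K[1,0],K[0,0])),x[:3]
for P in C+[P]:
    f=lambda x:can((P-pose(x)[1])@pose(x)[0])
    r=least_squares(f,[*K[:3,3],0,0],loss='soft_l1',f_scale=.002,x_scale=[.01,.01,.01,.1,.1]);print(len(P),r.x.round(4),np.median(abs(r.fun)))
place=lambda z:T(Rz(0),[.60,.068,z])@np.linalg.inv(rel)
M=plan(M0,place(.06),3);plan(M,place(.004),4)
E
```

```text
[ 0.62589433 -0.67240388 -3.08578657] 0.013203609463594937 [-0.01439973  0.09000942 -0.84372173 -0.04956623  0.00541743 -0.00776453]
can est [[ 1.     0.005  0.008  0.596]
 [-0.005  1.     0.001  0.066]
 [-0.008 -0.001  1.     0.098]
 [ 0.     0.     0.     1.   ]]
1815 [ 0.5966  0.0656  0.0956 -0.0008  0.0067] 0.0006170366639044779
73 [ 0.5976  0.0678  0.0965 -0.0043 -0.0092] 0.00035276941355461
1888 [ 0.5967  0.0656  0.0958 -0.0012  0.0062] 0.0006325282264328675
3 x [0.76, 0.03, 1.04, -0.001, -0.003, -0.001] -> pos [0.4999 0.068  0.3057] z [ 0.641 -0.001 -0.768] x [-0.768  0.    -0.641]
4 x [0.9, 0.0, 1.08, -0.0, 0.0, 0.0] -> pos [0.5    0.068  0.2495] z [ 0.641 -0.001 -0.768] x [-0.768  0.    -0.641]
```

View pics/p1.png

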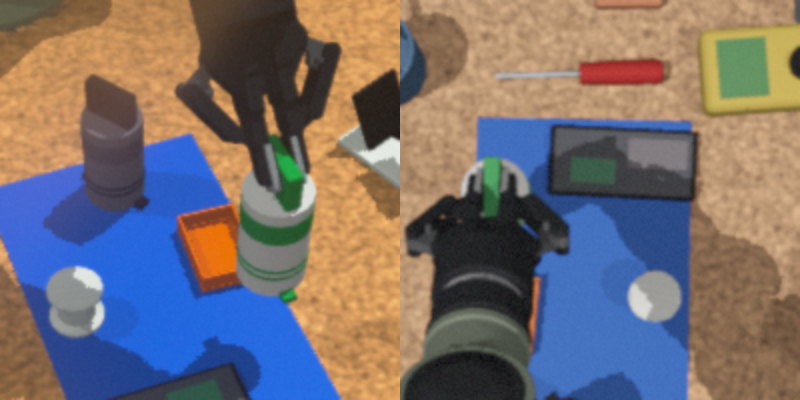

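The crops show the canister held upright above the free corner of the mat, clear of tray and phone. Now lower it.

Emit:
carry_out --moves '[255,0.76,0.03,1.04,-0.001,-0.003,-0.001,255,0.76,0.03,1.04,-0.001,-0.003,-0.001,255,0.76,0.03,1.04,-0.001,-0.003,-0.001,255,0.9,0,1.08,0,0,0,255,0.9,0,1.08,0,0,0,255,0.9,0,1.08,0,0,0,255,0.5,0,0.6,0,0,0,255,0,0,0,0,0,0,255,0,0,0,0,0,0]'

```text
t: 11.35
position: [0.5031, 0.0693, 0.2571]
tcp_rot: [-0.003, 2.441, 0.0]
wrist_force: [-0.3, -0.5, -3.0]
finger_gap: 0.0131
gripper_force: 60.0
```

```bash
python3 - <<'E'
from h import *
s=bot.read_state();print(s['wrist_force'],s['moment'])
rel=np.load('rel.npy'); M0=now(); K=M0@rel; print('can est',K.round(4))
E
```

```text
[-0.34050102 -0.50105808 -2.97601965] [-0.02603522  1.01975211  0.0250729 ]
can est [[ 1.000e+00 -2.200e-03 -5.700e-03  6.047e-01]
 [ 2.200e-03  1.000e+00  8.000e-04  6.920e-02]
 [ 5.700e-03 -8.000e-04  1.000e+00  1.210e-02]
 [ 0.000e+00  0.000e+00  0.000e+00  1.000e+00]]
```

Emit:
carry_out --moves '[255,0.3,0,0.4,0,0.005,0,255,0.13,0,0.15,0,0,0,255,0,0,0,0,0,0,255,0,0,0,0,0,0]'

```text
t: 11.68
position: [0.5027, 0.0686, 0.2504]
tcp_rot: [-0.001, 2.445, -0.0]
wrist_force: [-0.5, 0.3, -2.6]
finger_gap: 0.013
gripper_force: 60.0
```

Emit:
carry_out --moves '[255,0.06,0,0.08,0,0,0,255,0,0,0,0,0,0]'

```text
t: 11.85
position: [0.5026, 0.0685, 0.2492]
tcp_rot: [-0.001, 2.445, -0.001]
wrist_force: [-0.3, 0.4, -3.7]
finger_gap: 0.013
gripper_force: 60.0
```

Emit:
carry_out --moves '[255,0.06,0,0.08,0,0,0,255,0,0,0,0,0,0]'

```text
t: 12.02
position: [0.5032, 0.0685, 0.2489]
tcp_rot: [-0.001, 2.443, -0.001]
wrist_force: [-1.4, -0.6, 1.6]
finger_gap: 0.0126
gripper_force: 60.6
```

Emit:
carry_out --moves '[220,0,0,0,0,0,0,150,0,0,0,0,0,0,0,0,0,0,0,0,0,0,0,0,0,0,0,0,0,0,0,0,0,0,0,0,0,0,0,0,0,0,0,0,0,0,0,0,0]'

```text
t: 12.6
position: [0.5027, 0.0686, 0.2481]
tcp_rot: [-0.001, 2.446, -0.001]
wrist_force: [0.8, 0.3, -0.6]
finger_gap: 0.0838
gripper_force: 0.0
```

Emit:
carry_out --moves '[0,0,0,-1.5,0,0,0,0,0,0,-2.5,0,0,0,0,0,0,-3,0,0,0,0,0,0,-3,0,0,0,0,0,0,-2,0,0,0,0,0,0,0,0,0,0]'

```text
t: 13.1
position: [0.4246, 0.0688, 0.3428]
tcp_rot: [-0.002, 2.441, -0.0]
wrist_force: [-0.2, -0.2, -0.3]
finger_gap: 0.0854
gripper_force: 0.0
```

```bash
python3 - <<'E'
from h import *
s=bot.read_state();print(s['finger_gap'],s['position'])
C=[]
for n in('scene','top'):
    for i in range(1):
        P,sc=pts('canister',n); print(n,sc,P.mean(0).round(3),len(P))
        if abs(P[:,:2].mean(0)-[.604,.068]).max()<.05:
            P=P[(P[:,2]>.01)&(P[:,2]<.15)]; C.append(P)
            x,e=fit(P,can,upright,[.604,.068,.003,0.]);print(x.round(4),e)
P=np.vstack(C);x,e=fit(P,can,upright,[.604,.068,.003,0.]);print(x.round(4),e)
out=[]
for n in('scene','top'):
    im,d=cams.snapshot(n);out.append(cv2.resize(im[120:320,230:430],(400,400)))
cv2.imwrite('pics/p2.png',np.hstack(out)[...,::-1])
yaw=np.pi+x[3]
M=plan(now(),down(yaw,[x[0],x[1],.127+.10]));plan(M,down(yaw,[x[0],x[1],.129]))
E
```

```text
0.08542522629633217 [0.42461876 0.06879007 0.34280144]
scene 0.81 [0.62  0.058 0.079] 1762
[ 0.6049  0.0674  0.0013 -0.0022] 0.0006527801134949898
top 0.57 [0.599 0.066 0.109] 738
[0.6039 0.069  0.0029 0.0173] 0.0009159938235267645
[ 0.6049  0.0675  0.0021 -0.0125] 0.0007998994331822173
7 x [-2.65, -0.0, 0.43, 0.001, 0.099, 0.002] -> pos [0.6051 0.0674 0.3821] z [ 0.001 -0.002 -1.   ] x [-1.     0.015 -0.001]
4 x [0.01, 0.01, 2.45, -0.001, 0.0, -0.001] -> pos [0.6048 0.0677 0.2841] z [ 0.001  0.002 -1.   ] x [-1.     0.011 -0.001]
```

View pics/p2.png

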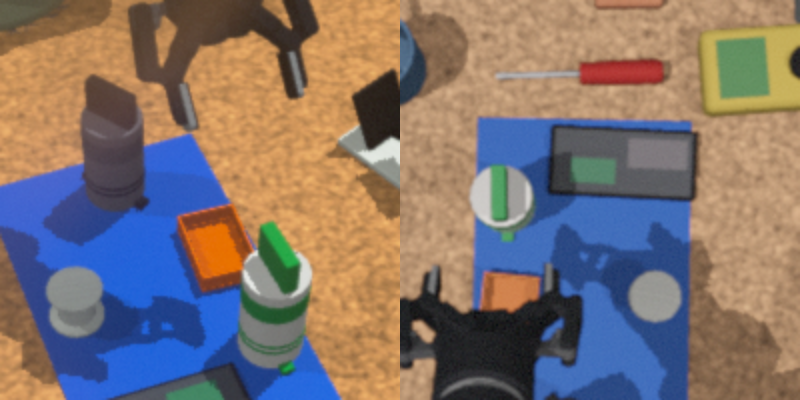

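The canister stands free and upright on the mat (scene crop ~275,310, top crop ~500,198). Now I'll take it again from straight above.

Emit:
carry_out --moves '[0,-2.65,0,0.43,0.001,0.099,0,0,-2.65,0,0.43,0.001,0.099,0,0,-2.65,0,0.43,0.001,0.099,0,0,-2.65,0,0.43,0.001,0.099,0,0,-2.65,0,0.43,0.001,0.099,0,0,-2.65,0,0.43,0.001,0.099,0,0,-2.65,0,0.43,0.001,0.099,0,0,0,0,0,0,0,0,0,0,0,0,0,0,0]'

```text
t: 14.15
position: [0.6057, 0.0682, 0.379]
tcp_rot: [0.003, 3.139, -0.011]
wrist_force: [0.1, 0.0, 1.1]
finger_gap: 0.0852
gripper_force: 0.0
```

```bash
python3 - <<'E'
from h import *
print(bot.read_state()['qpos'])
plan(now(),down(np.pi,[.6045,.068,.129]),1)
E
```

```text
[-0.0073728   0.45221812 -0.06956198  1.04632982 -0.0069505  -0.00518514]
1 x [0.15, 0.04, 9.5, -0.007, 0.003, -0.002] -> pos [0.6045 0.068  0.284 ] z [-0.  0. -1.] x [-1.  0.  0.]
```

Emit:
carry_out --moves '[0,0.15,0.04,1.5,-0.007,0.003,-0.002,0,0,0,2.5,0,0,0,0,0,0,2.5,0,0,0,0,0,0,2,0,0,0,0,0,0,1,0,0,0,0,0,0,0,0,0,0,0,0,0,0,0,0,0]'

```text
t: 14.73
position: [0.6019, 0.0689, 0.2891]
tcp_rot: [-0.001, 3.136, 0.0]
wrist_force: [0.4, 0.2, 0.2]
finger_gap: 0.0855
gripper_force: 0.0
```

```bash
python3 - <<'E'
from h import *
print(bot.read_state()['wrist_force'])
plan(now(),down(np.pi,[.6045,.068,.129]),1)
E
```

```text
[0.38558995 0.24368607 0.24145745]
1 x [-0.26, -0.09, 0.51, 0.0, 0.005, 0.0] -> pos [0.6045 0.068  0.284 ] z [ 0.  0. -1.] x [-1. -0. -0.]
```

Emit:
carry_out --moves '[0,-0.26,-0.09,0.5,0,0.005,0,0,0,0,0,0,0,0,120,0,0,0,0,0,0,190,0,0,0,0,0,0,255,0,0,0,0,0,0,255,0,0,0,0,0,0,255,0,0,0,0,0,0,255,0,0,0,0,0,0,255,0,0,0,0,0,0,255,0,0,0,0,0,0]' --grip_force 80

```text
t: 15.57
position: [0.6053, 0.068, 0.2839]
tcp_rot: [-0.001, 3.141, 0.0]
wrist_force: [-0.5, 0.3, 2.5]
finger_gap: 0.0126
gripper_force: 78.7
```

```bash
python3 - <<'E'
from h import *
s=bot.read_state();print(s['wrist_force'],s['finger_gap'],s['gripper_force'])
M0=now()
K=T(Rz(0),[.6045,M0[1,3],.003]); rel=np.linalg.inv(M0)@K; 
print(M0.round(4))
# canister axis direction assumed parallel tool z afterwards; upright on mat at grasp
K[:3,:3]=Rz(np.arctan2(-M0[1,0],-M0[0,0])); rel=np.linalg.inv(M0)@K; np.save('rel2.npy',rel)
S=np.array([.494,-.3265]);Y=-.390
up=T(M0[:3,:3],M0[:3,3]+[0,0,.17]);M=plan(M0,up)
tgt=lambda z,dy=0:T(Rz(Y-dy),[*S,z])@np.linalg.inv(rel)
M2=plan(M,tgt(.14),18)
d=expm(logm(np.linalg.inv(M)@tgt(.14)).real/18)
for k in range(0,19,3): print((M@np.linalg.matrix_power(d,k)@rel)[:3,3].round(3))
E
```

```text
[-0.49598023  0.26272127  2.46583727] 0.012622847471754583 78.71853232383728
[[-1.000e+00 -4.000e-04  6.000e-04  6.053e-01]
 [-4.000e-04  1.000e+00  3.000e-04  6.800e-02]
 [-6.000e-04  3.000e-04 -1.000e+00  2.839e-01]
 [ 0.000e+00  0.000e+00  0.000e+00  1.000e+00]]
6 x [-0.0, 0.0, -2.83, 0.0, -0.0, -0.0] -> pos [0.6052 0.068  0.4537] z [ 0.001  0.    -1.   ] x [-1.    -0.    -0.001]
18 x [0.2, -2.28, 0.18, 0.0, -0.0, 0.022] -> pos [ 0.4945 -0.326   0.4211] z [ 0.001  0.    -1.   ] x [-0.923  0.385 -0.   ]
[0.604 0.068 0.173]
[ 0.597 -0.     0.167]
[ 0.585 -0.068  0.162]
[ 0.569 -0.135  0.156]
[ 0.548 -0.2    0.151]
[ 0.523 -0.264  0.145]
[ 0.494 -0.327  0.14 ]
```

Emit:
carry_out --moves '[255,0,0,-1,0,0,0,255,0,0,-2.8,0,0,0,255,0,0,-2.8,0,0,0,255,0,0,-2.8,0,0,0,255,0,0,-2.8,0,0,0,255,0,0,-2.8,0,0,0,255,0,0,-2,0,0,0,255,0.2,-2.28,0.18,0,0,0.022,255,0.2,-2.28,0.18,0,0,0.022,255,0.2,-2.28,0.18,0,0,0.022,255,0.2,-2.28,0.18,0,0,0.022,255,0.2,-2.28,0.18,0,0,0.022,255,0.2,-2.28,0.18,0,0,0.022,255,0.2,-2.28,0.18,0,0,0.022,255,0.2,-2.28,0.18,0,0,0.022,255,0.2,-2.28,0.18,0,0,0.022]'

```text
t: 16.9
position: [0.5686, -0.1356, 0.4372]
tcp_rot: [-0.312, -3.125, -0.0]
wrist_force: [0.3, 0.5, -3.6]
finger_gap: 0.0126
gripper_force: 78.4
```

Emit:
carry_out --moves '[255,0.2,-2.28,0.18,0,0,0.022,255,0.2,-2.28,0.18,0,0,0.022,255,0.2,-2.28,0.18,0,0,0.022,255,0.2,-2.28,0.18,0,0,0.022,255,0.2,-2.28,0.18,0,0,0.022,255,0.2,-2.28,0.18,0,0,0.022,255,0.2,-2.28,0.18,0,0,0.022,255,0.2,-2.28,0.18,0,0,0.022,255,0.2,-2.28,0.18,0,0,0.022,255,0,0,0,0,0,0,255,0,0,0,0,0,0]'

```text
t: 17.82
position: [0.4935, -0.3269, 0.4209]
tcp_rot: [-0.621, -3.078, -0.001]
wrist_force: [0.2, 0.8, -3.3]
finger_gap: 0.0127
gripper_force: 78.8
```

```bash
cat > m.py <<'E'
from h import *
# canister vs tool, extractor, with both cameras
rel=np.load('rel2.npy'); M0=now(); K=M0@rel
print('est',K[:3,3].round(4),'yaw',np.arctan2(K[1,0],K[0,0]).round(4),'tilt',K[:2,2].round(4),bot.read_state()['wrist_force'].round(1))
for n in('scene','top'):
    im,d=cams.snapshot(n);W=cloud(n,d)
    S=cams.silhouettes('canister',n)
    for s in S[:2]:
        P=W[s['pixels']&(d>0)]; P=P[(np.linalg.norm(P-(K[:3,3]+[0,0,.06]),axis=1)<.09)]
        if len(P)<100: continue
        x,e=fit(P,can,upright,[*K[:3,3],np.arctan2(K[1,0],K[0,0])]);print('can',n,len(P),x.round(4),round(e,4))
    S=cams.silhouettes('extractor',n)
    P=W[S[0]['pixels']&(d>0)]; P=P[P[:,2]<.1]
    x,e=fit(P,ext,upright,[.494,-.3265,0,-.39]);print('ext',n,len(P),x.round(4),round(e,4))
    cv2.imwrite(f'pics/m_{n}_{bot.read_state()["t"]:.1f}.png',cv2.resize(im[200:400,20:220] if n=='scene' else im[180:380,390:590],(600,600))[...,::-1])
E
python3 m.py; ls pics
```

```text
est [ 0.4922 -0.3263  0.14  ] yaw -0.398 tilt [ 0.0018 -0.0012] [ 0.2  0.8 -3.3]
can scene 2674 [ 0.493  -0.3269  0.1385 -0.4076] 0.0006
ext scene 9037 [ 0.495  -0.3276 -0.0013 -0.3916] 0.0009
can top 862 [ 0.4929 -0.3239  0.1407 -0.3981] 0.0004
ext top 5960 [ 4.924e-01 -3.256e-01  3.000e-04 -3.873e-01] 0.0012
g1.png
m_scene_18.0.png
m_top_18.1.png
p1.png
p2.png
scene0.png
top0.png
```

```bash
python3 - <<'E'
from h import *
rel=np.load('rel2.npy')
plan(now(),T(Rz(-.386),[.4932,-.3275,.093])@np.linalg.inv(rel),1)
E
```

```text
1 x [-0.03, -0.27, 4.75, -0.0, -0.001, -0.008] -> pos [ 0.494  -0.3278  0.3739] z [ 0.001 -0.    -1.   ] x [-0.926  0.377 -0.001]
```

View pics/m_scene_18.0.png

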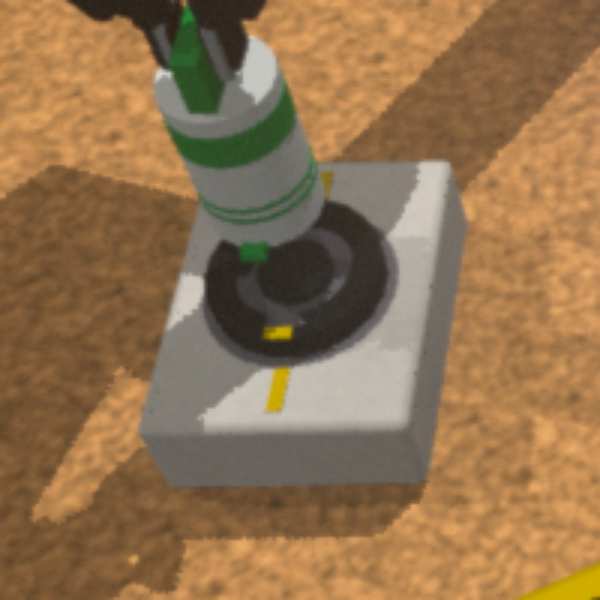

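The canister hangs over the collar with its lug (px 255,252) facing the front slot stripe (278,333). Lower to just above the mouth.

Emit:
carry_out --moves '[255,-0.03,-0.27,0.6,0,-0.001,-0.01,255,0,0,1.5,0,0,0,255,0,0,1.5,0,0,0,255,0,0,0.8,0,0,0,255,0,0,0.4,0,0,0,255,0,0,0,0,0,0,255,0,0,0,0,0,0]'

```text
t: 18.7
position: [0.4938, -0.3287, 0.3735]
tcp_rot: [0.602, 3.082, -0.001]
wrist_force: [-0.3, 0.4, -2.7]
finger_gap: 0.0126
gripper_force: 78.7
```

```bash
python3 m.py; python3 - <<'E'
from h import *
rel=np.load('rel2.npy')
plan(now(),T(Rz(-.386),[.4932,-.3275,.086])@np.linalg.inv(rel),1)
E
```

```text
est [ 0.4931 -0.3286  0.0926] yaw -0.3855 tilt [-0.0004  0.0006] [-0.3  0.4 -2.7]
can scene 2449 [ 0.4938 -0.3292  0.0911 -0.3854] 0.0006
ext scene 8104 [ 0.4952 -0.3275 -0.0014 -0.3917] 0.0008
can top 727 [ 0.4927 -0.3279  0.0931 -0.3862] 0.0005
ext top 5874 [ 4.925e-01 -3.255e-01  2.000e-04 -3.879e-01] 0.0012
1 x [0.02, 0.1, 0.7, -0.001, 0.001, 0.0] -> pos [ 0.494  -0.3278  0.3669] z [ 0.001  0.    -1.   ] x [-0.927  0.376 -0.001]
```

Emit:
carry_out --moves '[255,0,0.17,0.1,0,0,0.004,255,0,0,0.2,0,0,0,255,0,0,0.2,0,0,0,255,0,0,0.1,0,0,0,255,0,0,0,0,0,0,255,0,0,0,0,0,0]'

```text
t: 19.5
position: [0.4942, -0.3271, 0.3672]
tcp_rot: [0.608, 3.081, -0.0]
wrist_force: [-0.7, 0.1, -2.5]
finger_gap: 0.0127
gripper_force: 78.8
```

```bash
python3 - <<'E'
from h import *
rel=np.load('rel2.npy')
s=bot.read_state();print(s['wrist_force'],s['moment'])
K=now()@rel;print(K[:3,3].round(4),np.arctan2(K[1,0],K[0,0]).round(4))
plan(now(),T(Rz(-.39),[.4936,-.327,.08])@np.linalg.inv(rel),1)
E
```

```text
[-0.73555165  0.12046239 -2.48120241] [ 0.05972424  0.00849345 -0.03870244]
[ 0.4935 -0.3269  0.0863] -0.3898
1 x [-0.02, -0.01, 0.63, -0.0, 0.0, 0.0] -> pos [ 0.4944 -0.3273  0.3609] z [ 0.001 -0.    -1.   ] x [-0.925  0.38  -0.001]
```

Emit:
carry_out --moves '[255,0,0,0.15,0,0,0,255,0,0,0.15,0,0,0,255,0,0,0.1,0,0,0,255,0,0,0,0,0,0]'

```text
t: 19.83
position: [0.4943, -0.3272, 0.3634]
tcp_rot: [0.608, 3.081, -0.001]
wrist_force: [-1.3, 0.0, 0.4]
finger_gap: 0.0128
gripper_force: 79.1
```

Emit:
carry_out --moves '[255,0,0,0.15,0,0,0,255,0,0,0.15,0,0,0,255,0,0,0.1,0,0,0,255,0,0,0,0,0,0]'

```text
t: 20.17
position: [0.4943, -0.3272, 0.3594]
tcp_rot: [0.608, 3.081, -0.001]
wrist_force: [-0.5, 0.6, 1.6]
finger_gap: 0.0131
gripper_force: 79.4
```

Emit:
carry_out --moves '[255,0,0,0.15,0,0,0,255,0,0,0.15,0,0,0,255,0,0,0.1,0,0,0,255,0,0,0,0,0,0]'

```text
t: 20.5
position: [0.4943, -0.3272, 0.3553]
tcp_rot: [0.608, 3.081, -0.001]
wrist_force: [0.3, 1.0, 4.5]
finger_gap: 0.0127
gripper_force: 79.7
```

Emit:
carry_out --moves '[255,0,0,0.1,0,0,0,255,0,0,0.05,0,0,0,255,0,0,0,0,0,0,255,0,0,0,0,0,0]'

```text
t: 20.83
position: [0.4943, -0.3273, 0.354]
tcp_rot: [0.608, 3.081, -0.001]
wrist_force: [-0.9, 1.1, 4.9]
finger_gap: 0.0128
gripper_force: 79.9
```

```bash
python3 - <<'E'
from h import *
rel=np.load('rel2.npy')
K=now()@rel;print(K[:3,3].round(4),np.arctan2(K[1,0],K[0,0]).round(4),K[:2,2].round(4))
for _ in range(3):
    cams.snapshot('scene'); s=bot.read_state();print(s['t'],s['wrist_force'].round(2),s['moment'].round(3),s['qpos'].round(3))
E
python3 m.py
```

```text
[ 0.4938 -0.3272  0.0731] -0.3898 [-0.0007  0.0008]
20.8833 [-0.23  0.26  5.38] [ 0.123  0.109 -0.052] [-0.709  0.44  -0.155  0.974  0.    -0.32 ]
20.9333 [-0.24 -0.04  5.81] [0.144 0.073 0.022] [-0.709  0.44  -0.155  0.974  0.    -0.319]
20.9833 [0.03 0.16 4.86] [0.155 0.098 0.034] [-0.709  0.44  -0.155  0.974  0.    -0.319]
est [ 0.4937 -0.3271  0.073 ] yaw -0.3898 tilt [-0.0006  0.0007] [0.  0.2 4.9]
can scene 2232 [ 0.4944 -0.3276  0.0716 -0.4084] 0.0007
ext scene 7905 [ 0.4952 -0.3275 -0.0015 -0.3922] 0.0008
can top 695 [ 0.4929 -0.326   0.073  -0.3994] 0.0004
ext top 5558 [ 4.924e-01 -3.253e-01  2.000e-04 -3.888e-01] 0.0012
```

Seated about 14.5 mm below the mouth, with the spring force as expected. Now twist clockwise (+z of the tool).

Emit:
carry_out --moves '[255,0,0,0.04,0,0,0.03,255,0,-0.004,0,0,0,0.05,255,0,-0.007,0,0,0,0.09,255,0,-0.008,0,0,0,0.1,255,0,-0.008,0,0,0,0.1,255,0,-0.008,0,0,0,0.1,255,0,0,0,0,0,0]'

```text
t: 21.87
position: [0.4941, -0.3276, 0.3534]
tcp_rot: [1.314, 2.852, -0.0]
wrist_force: [0.0, 0.7, 4.9]
finger_gap: 0.0128
gripper_force: 80.1
```

```bash
cat > s.py <<'E'
from h import *
rel=np.load('rel2.npy')
s=bot.read_state();K=now()@rel;print(s['wrist_force'].round(1),s['moment'].round(3),s['finger_gap'],K[:3,3].round(4),np.arctan2(K[1,0],K[0,0]).round(4))
E
python3 s.py
```

```text
[0.  0.7 4.9] [ 0.063  0.09  -0.061] 0.012769651511335767 [ 0.4937 -0.3271  0.0726] -0.8633
```

Emit:
carry_out --moves '[255,0,-0.006,0,0,0,0.08,255,0,-0.009,0,0,0,0.11,255,0,-0.009,0,0,0,0.11,255,0,-0.009,0,0,0,0.11,255,0,-0.009,0,0,0,0.11,255,0,-0.009,0,0,0,0.11,255,0,-0.009,0,0,0,0.11,255,0,-0.009,0,0,0,0.11,255,0,-0.009,0,0,0,0.1,255,0,-0.004,0,0,0,0.06,255,0,0,0,0,0,0,255,0,0,0,0,0,0]'

```text
t: 22.87
position: [0.4933, -0.3278, 0.3535]
tcp_rot: [2.527, 1.865, 0.001]
wrist_force: [0.2, 0.1, 5.5]
finger_gap: 0.0127
gripper_force: 80.1
```

```bash
python3 s.py
```

```text
[0.2 0.1 5.5] [-0.     0.081 -0.069] 0.012709427046581527 [ 0.4939 -0.327   0.0726] -1.8701
```

Emit:
carry_out --moves '[255,0,-0.003,0,0,0,0.04,255,0,-0.003,0,0,0,0.04,255,0,0,0,0,0,0.02,255,0,0,0,0,0,0,255,0,0,0,0,0,0]'

```text
t: 23.28
position: [0.4933, -0.3277, 0.3534]
tcp_rot: [2.617, 1.736, 0.001]
wrist_force: [0.3, -0.3, 5.4]
finger_gap: 0.013
gripper_force: 80.1
```

```bash
python3 s.py
```

```text
[ 0.3 -0.3  5.4] [ 0.065  0.108 -0.027] 0.01296214192778234 [ 0.4939 -0.327   0.0726] -1.9698
```

Emit:
carry_out --moves '[255,0,0,0,0,0,0.02,255,0,0,0,0,0,0.02,255,0,0,0,0,0,0,255,0,0,0,0,0,0]'

```text
t: 23.62
position: [0.4932, -0.3276, 0.3534]
tcp_rot: [2.649, 1.687, 0.0]
wrist_force: [-0.4, -0.1, 5.0]
finger_gap: 0.0127
gripper_force: 80.5
```

```bash
python3 s.py
```

```text
[-0.4 -0.1  5. ] [0.042 0.242 0.716] 0.012687506063694568 [ 0.4938 -0.3269  0.0726] -2.0077
```

Stop reached (moment about z jumped to 0.7 N m). I'll ease the torque slightly, let the spring bring it up to the flange, then release.

Emit:
carry_out --moves '[255,0,0,-0.1,0,0,-0.01,255,0,0,-0.1,0,0,0,255,0,0,-0.07,0,0,0,255,0,0,0,0,0,0,255,0,0,0,0,0,0]'

```text
t: 24.03
position: [0.4931, -0.3276, 0.3553]
tcp_rot: [-2.643, -1.698, -0.0]
wrist_force: [1.5, -0.9, -6.1]
finger_gap: 0.0129
gripper_force: 78.7
```

```bash
python3 s.py
```

```text
[ 1.5 -0.9 -6.1] [-0.392 -0.395  0.493] 0.012901343678743616 [ 0.4935 -0.3265  0.0744] -1.9996
```

Emit:
carry_out --moves '[255,0,0,0.05,0,0,-0.005,255,0,0,0,0,0,0,220,0,0,0,0,0,0,150,0,0,0,0,0,0,0,0,0,0,0,0,0,0,0,0,0,0,0,0,0,0,0,0,0,0,0,0,0,0,0,0,0,0,0,0,0,0,0,0,0]'

```text
t: 24.78
position: [0.4932, -0.3276, 0.3557]
tcp_rot: [2.638, 1.703, 0.001]
wrist_force: [1.2, 0.6, -0.4]
finger_gap: 0.0832
gripper_force: 0.0
```

Emit:
carry_out --moves '[0,0,0,-1,0,0,0,0,0,0,-2.5,0,0,0,0,0,0,-2.5,0,0,0,0,0,0,-2.5,0,0,0,0,0,0,-2.5,0,0,0,0,0,0,-2.5,0,0,0,0,0,0,0,0,0,0]'

```text
t: 25.37
position: [0.4936, -0.3279, 0.497]
tcp_rot: [2.631, 1.699, 0.005]
wrist_force: [1.0, 0.6, 0.9]
finger_gap: 0.0853
gripper_force: 0.0
```

```bash
python3 - <<'E'
from h import *
print(bot.read_state()['position'],bot.read_state()['finger_gap'])
out=[]
for n in('scene','top'):
    im,d=cams.snapshot(n);W=cloud(n,d)
    for s in cams.silhouettes('canister',n)[:2]:
        P=W[s['pixels']&(d>0)]; P=P[(np.linalg.norm(P-[.4937,-.327,.15],axis=1)<.09)&(P[:,2]>.093)]
        if len(P)<100: continue
        x,e=fit(P,can,upright,[.4937,-.327,.076,-1.96]);print('can',n,len(P),x.round(4),round(e,4))
    out.append(cv2.resize(im[200:400,20:220] if n=='scene' else im[180:380,390:590],(400,400)))
cv2.imwrite('pics/end.png',np.hstack(out)[...,::-1])
E
```

```text
[ 0.49359933 -0.32792025  0.49701396] 0.08530637653399976
can scene 2415 [ 0.4951 -0.3274  0.0743 -1.9802] 0.0007
can top 1278 [ 0.4934 -0.3257  0.0762 -1.9762] 0.0006
```

View pics/end.png

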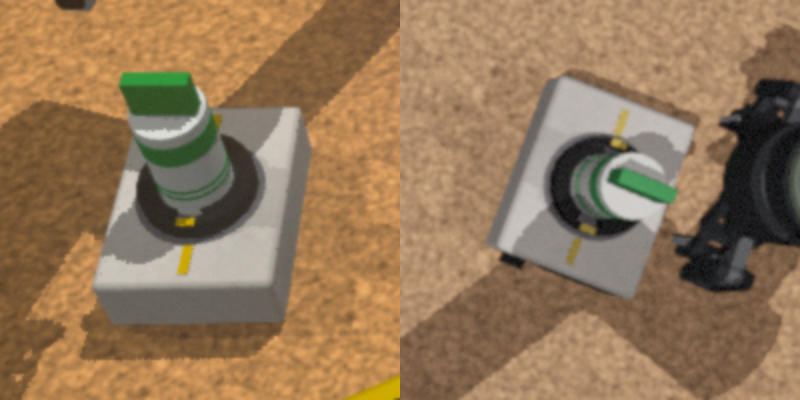

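The canister stands upright in the collar. Its bar is square to the yellow stripes, the foot is 12 mm down, and the gripper is clear.

```bash
python3 -c "
from rig import order; print(order.job_done())"
```

```text
the job is handed in; nothing more can be done
None
```

The canister was stood upright on the mat, let go, and picked up again from straight above. It is now locked in the extractor after a quarter turn clockwise to the stop, with the gripper open and clear; I handed the job in at about 25 s of the 64 s allowed.

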